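Load the feet into the gluing jig and hold its spring jaw open

ROBOT

A 7-joint arm with a two-finger parallel gripper is mounted at the origin on the work surface. World frame = base frame: x ahead of the robot, y to its left, z up, the work surface at z = 0. Lengths are in m, angles in rad, forces in N, time in s.
With the tool pointing down it reaches from about 0.4 to 0.9 m from the base axis. Payload 5.5 kg.
Tool frame: the origin (TCP) lies at the very end of the fingers, on their centre line; the grasp point (between the pads) lies 19 mm behind it; z points along the fingers, y is the line along which they close (so a half turn about z gives the same grasp; the last joint's range is limited). The gripper opens to 85 mm and grips with 20 to 120 N. Pads are 22 mm wide; open, the fingers measure 114 mm over their backs; the gripper's body (76 mm by 85 mm) begins 54 mm behind the grasp point. The pads swing forward as they close: fully open they stand 13 mm farther back than shut.
Start: joints at [-1.047, 0.501, -0.427, 1.55, 0.221, 1.138, -0.21], TCP at [0.168, 0.628, 0.231] pointing down, gripper open.
Joint ranges: [-2.88, 2.88], [-0.31, 2.03], [-1.54, 1.56], [0.2, 2.42], [-1.41, 4.55], [0.19, 2.02], [-2.57, 2.57]. Speed limits (rad/s): [2.57, 2.57, 3.14, 3.14, 3.14, 3.14, 3.14].

INTERFACE

Orientations are given as a rotation vector (axis times angle).
In Python, from rig import robot, get_image, order gives the robot as it stands. The module is installed in compiled form; this text tells all that it offers.
- The arm moves only by the tool drive_tool, never from a script. Its argument "series" is a list of rows, each a list of 6 numbers: the shift along the tool's x, y, z in units of 25 mm (1.0 is 25 mm), then the turn, a rotation vector about the tool's x, y, z in units of 6 degrees (1.0 is 6 degrees). A call has 1 to 20 rows; each row shifts and turns the commanded pose from where the row before left it, along the tool's axes as they then stand; what a row does not reach is not made up. A row lasts 1/10 s, in which the tool goes at most 50 mm and 8.59 degrees, less where a joint would pass 70% of its speed; a pose out of reach is approached as far as the arm can. A call is refused whole if a number of a shift passes 1 or a number of a turn 1, either way. A call with a gripper value outside its range is refused whole. "claw" is the opening, from 0 (shut) to 1 (fully open), set as the call begins (left out, the last holds). The fingers move at their own pace and stop on an object; "force" is the grip in N (left out, the last holds). Time passes only in rows, so rows that do not move let the fingers close. It gives the time, the measured TCP pose, the force, the opening and the grip force at its end, in the units of the state.
- robot.read_state(): the state, without advancing time (a new reading comes with each control period).
- get_image(name): name is "scene" or "top" or "wrist"; returns a dict with "pixels" (400x640x3 uint8, blue, green, red), "range_z" (400x640 float32, m along the optical axis (not along the pixel's ray), 0 where there is no reading), "fx", "fy", "cx", "cy" (pixels), "dist_coeffs" ([k1, k2, p1, p2, k3] as OpenCV has them; the pictures are not rectified), "cam_to_world" (4x4, takes a point from camera to world coordinates). Camera axes: x right, y up, looking along -z (the intrinsics and any distortion apply to the point x, -y, -z); pixel columns grow to the right and rows downward; lengths in m; the calibration is good to about 2 mm. A picture is of the moment at which its call begins.
- order.sign_off(): hands the job in; it is judged then, once.
The state is a dict: "time_s": time; "q": joint angles; "qd": joint speeds; "effort": joint torques, N m; "ee_pos": TCP position; "eef_rot": TCP orientation; "force": force on the tool from outside, world axes, zero at the start; "wrist_torque": the same for the moment, N m; "gripper_width": finger opening in m; "gripper_force": force on a finger pad.
Only numpy, scipy, OpenCV 4.12 (cv2) and the standard library are available. Lean on these libraries where they do the work, as an engineer would, in place of code of your own. Each camera call takes 0.05 s, during which the arm holds its last target. There are 200 camera calls.

TASK

Put the two wooden stand feet upright into the jig's nests, each in the nest of its own shape and fully down, and let go of them. Then pull the spring-loaded jaw back by its upright handle until the brass pointer is level with the steel mark, and keep holding it there so that the driftwood can be laid in: finish while still holding the handle, as the jaw snaps shut when let go. Leave the jar and the sanding block where they are.

Things in the scene. Friction and masses are not known exactly. Their poses are not given: they have to be found in the camera images.
- round_foot: loose pale wooden stand foot, about 70 g: round base 50 mm diameter, 18 mm high, with a round neck 36 mm diameter above it, 50 mm high in all, dark dowel hole on top. Origin: centre of the underside; z up. Starts upright on the table.
- square_foot: loose pale wooden stand foot, about 70 g: square base 44 x 44 mm, 18 mm high, with a square neck 34 x 34 mm above it (same sides), 50 mm high in all, dark dowel hole on top. Origin: centre of the underside; x and y square to its sides, z up. Starts upright on the table.
- round_nest_hole0 (a point): centre of the mouth of the round pocket (54 mm diameter, 14 mm deep, chamfered, dark felt floor) in a 90 x 90 x 24 mm plywood nest block fixed on the jig board; the mouth is at the block's top, 42 mm above the table. Either nest may be the left or the right one; their centres are 112 mm apart.
- square_nest_hole0 (a point): centre of the mouth of the square pocket (48 x 48 mm, 14 mm deep, chamfered, dark felt floor) in the other plywood nest block, 90 x 90 x 24 mm; mouth 42 mm above the table. x and y are square to the pocket's sides and are those of the jig.
- handle (a point): the jaw's handle (jaw_c3): upright dark wooden paddle 16 mm thick (its x), 60 mm wide (y), 56 mm tall. Origin: centre of its foot, 33 mm above the table on the slide (50 mm wide); its top is 89 mm above the table. Pulling along its -x (towards the robot, away from the nests) opens the jaw. The jaw's cross-piece (12 mm thick, 75 mm wide, top 58 mm above the table) is 67 mm to its +x side.
- jaw (a joint): travel of the jaw and handle in m: 0 at rest (shut), grows as it is pulled along the handle's -x, stop at 0.075. The spring pulls back with about 4 N at 0 and 7 to 11 N at the mark.
- jaw_pointer (a point): end of the brass pointer (6 mm wide) that sticks out of the slide 53 mm to the handle's -y side, in line with the handle's middle; 36 mm above the table; it moves with the jaw.
- mark: dark steel clip 12 x 22 mm with a 4 mm wide ridge, top 35 mm above the table, fixed beside the slide 33 to 60 mm back (jig's -x) from the pointer's rest place, differing each time. Origin: on the board (18 mm high) at the ridge's centre line, 3 mm beyond the pointer's end. Its x is parallel to the handle's x: the pointer is level with it at x = 0 in the mark's frame.
- jar: bystander: closed glass jar, 72 mm diameter, 110 mm tall; origin centre of its underside.
- sanding_block: bystander: wooden sanding block with cork sole, 110 x 60 x 28 mm; origin centre of its underside.
Not all that is in view belongs to the job. Leave any pink or purple look-alike of the round_foot alone.

How it is judged:
On the way, in this order (a step that is already met when the one before it is completed fails the run):
1. both feet stand fully down in their own nests and are let go (horizontal distance between round_foot and round_nest_hole0 below 0.004 m and z of round_foot in the frame of round_nest_hole0 below -0.0105 m and angle between each of round_foot, square_foot's own z axis and vertical below 0.1 rad and linear speed of each of round_foot, square_foot below 0.02 m/s and contact force between the fingers and round_foot below 0.1 N and horizontal distance between square_foot and square_nest_hole0 below 0.004 m and z of square_foot in the frame of square_nest_hole0 below -0.0105 m and contact force between the fingers and square_foot below 0.1 N), for 0.2 s.
2. the fingers hold the handle with the pointer level with the mark (x of jaw_pointer in the frame of mark between -0.005 and 0.005 m and contact force between the fingers and jaw_c3 above 2 N and velocity of joint jaw between -0.01 and 0.01 m/s), for 0.2 s.
At the end, for the whole second after the job is handed in: each foot upright in the nest of its shape (within 4 mm of the pocket's centre, at least 10.5 mm deep, at rest, not touched by the fingers), and the fingers still hold the handle (more than 2 N) with the pointer within 5 mm of the mark along the slide and the jaw still (all of step 1 and all of step 2); the arm keeps its last pose, push and grip.
It fails at once if the jar or the sanding block is pushed more than 30 mm away (distance of any of jar, sanding_block from where it was at the start of the episode above 0.03 m).
It also fails if it takes over 61 s, if anything falls off the work surface, if the arm or the gripper's body presses on something with over 40 N, if the wrist force passes 120 N, or if a joint passes its speed limit or range.

## Working session

There is one attempt and no reset: what is moved stays moved. The work goes in short steps, Python scripts to look and compute and a tool call to move; the robot and the scene stay as the last step left them, time stands still between calls to the robot, and variables do not carry over. Pictures are saved under pics/ and viewed, at most 10 in all, crops included, and the job is handed in when it is done.

Besides the shell and the picture viewer there is one more tool, called after "Emit:" as name(argument=value, ...) on one line, values as JSON. drive_tool: Moves the arm, as the interface text tells. Its arguments: {"type":"object","properties":{"series":{"type":"array"},"claw":{"type":"number"},"force":{"type":"number"}},"required":["series"]}

```bash
mkdir -p pics
cat > h.py <<'E'
import numpy as np, cv2, pickle
from rig import robot, get_image, order
from scipy.spatial.transform import Rotation as R
def shot(n,f):
    im=get_image(n); pickle.dump(im,open(f'pics/{f}.pkl','wb')); cv2.imwrite(f'pics/{f}.png',im['pixels']); return im
def load(f): return pickle.load(open(f'pics/{f}.pkl','rb'))
def rays(im,uv):
    K=np.array([[im['fx'],0,im['cx']],[0,im['fy'],im['cy']],[0,0,1.]])
    p=cv2.undistortPoints(np.array(uv,float).reshape(-1,1,2),K,np.array(im['dist_coeffs'],float)).reshape(-1,2)
    return np.c_[p[:,0],-p[:,1],-np.ones(len(p))]
def at_z(im,uv,z):
    T=np.array(im['cam_to_world']); d=rays(im,uv)@T[:3,:3].T; o=T[:3,3]
    z=np.broadcast_to(z,len(d)); return o+d*((z-o[2])/d[:,2])[:,None]
def cloud(im):
    T=np.array(im['cam_to_world']); h,w=im['range_z'].shape
    v,u=np.mgrid[:h,:w]; d=rays(im,np.c_[u.ravel(),v.ravel()])*im['range_z'].ravel()[:,None]
    return (d@T[:3,:3].T+T[:3,3]).reshape(h,w,3)
def st():
    s=robot.read_state(); print(round(s['time_s'],2),np.round(s['ee_pos'],4),np.round(s['eef_rot'],3),np.round(s['force'],1),round(s['gripper_width'],4),s['gripper_force']); return s
E
python3 - <<'E'
from h import *
s=st(); print(R.from_rotvec(s['eef_rot']).as_matrix().round(3))
for n in('top','scene'):
    im=shot(n,n+'0'); print(n,im['fx'],im['dist_coeffs'],np.round(im['cam_to_world'],3))
E
```

```text
0.0 [0.1675 0.6274 0.2303] [-4.080e-01 -3.115e+00  3.000e-03] [-0.1 -0.2  0.1] 0.0855 0.0
[[-0.966  0.258 -0.001]
 [ 0.258  0.966 -0.002]
 [ 0.    -0.002 -1.   ]]
top 441.78759696876426 [-0.12070154  0.          0.          0.          0.        ] [[ 2.400e-02  9.790e-01 -2.030e-01  3.440e-01]
 [-1.000e+00  2.400e-02 -4.000e-03 -1.100e-02]
 [ 1.000e-03  2.030e-01  9.790e-01  1.263e+00]
 [ 0.000e+00  0.000e+00  0.000e+00  1.000e+00]]
scene 483.7783116546873 [-0.10069964  0.          0.          0.          0.        ] [[-0.394 -0.537  0.746  1.516]
 [ 0.919 -0.239  0.313  0.377]
 [ 0.01   0.809  0.588  0.801]
 [ 0.     0.     0.     1.   ]]
```

View pics/top0.png

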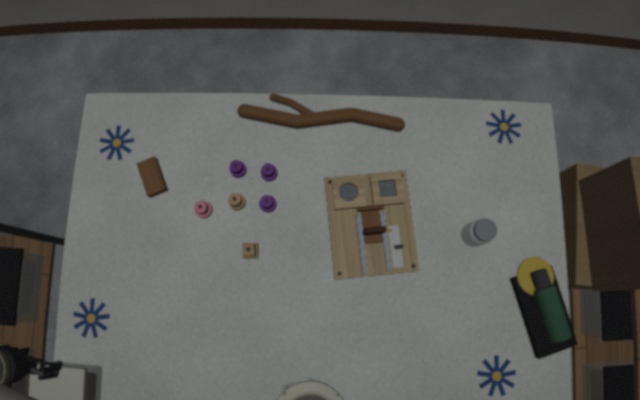

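View pics/scene0.png

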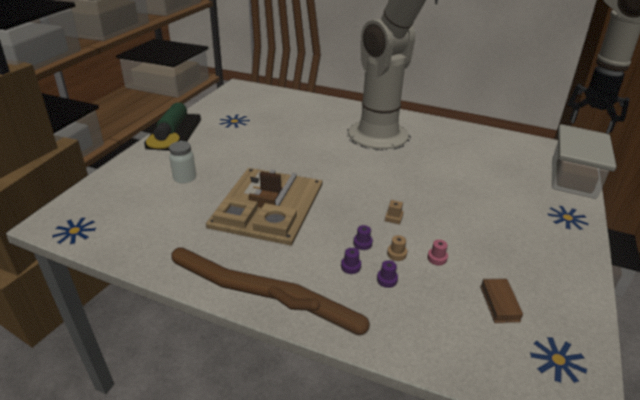

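The top view shows the round foot at about (237,201) among purple and pink look-alikes, and the square foot at (250,250). The round nest is at (348,191), the square nest at (388,188), the handle at (374,230) and the pointer and mark at about (398,246). I'll enlarge the crops next.

Run:
```python
from h import *
p=load('top0')['pixels']
a=cv2.resize(p[165:285,318:428],None,fx=5,fy=5,interpolation=cv2.INTER_CUBIC)
b=cv2.resize(p[150:270,190:285],None,fx=2.5,fy=5,interpolation=cv2.INTER_CUBIC)
a=cv2.convertScaleAbs(a,alpha=1.5); b=cv2.convertScaleAbs(b,alpha=1.5)
cv2.imwrite('pics/crop0.png',np.hstack([a,b]));print(a.shape,b.shape)
im=load('top0');c=cloud(im)
for u,v in [(348,191),(388,188),(237,201),(250,250),(374,230),(400,246),(340,205),(290,300),(237,168),(269,172),(267,204),(203,209),(480,230)]: print(u,v,c[v,u].round(4))
```

```text
(600, 550, 3) (600, 238, 3)
348 191 [ 0.635  -0.0937  0.0308]
388 188 [ 0.6475 -0.2094  0.0277]
237 201 [0.5943 0.2198 0.0483]
250 250 [0.4569 0.1749 0.0529]
374 230 [ 0.5152 -0.1605  0.0914]
400 246 [ 0.4797 -0.2406  0.0363]
340 205 [ 0.5913 -0.0708  0.042 ]
290 300 [3.242e-01 6.340e-02 3.000e-04]
237 168 [0.6908 0.2258 0.0485]
269 172 [0.6807 0.1331 0.0495]
267 204 [0.5874 0.1342 0.0504]
203 209 [0.5684 0.3144 0.0513]
480 230 [ 0.5185 -0.4446  0.1092]
```

View pics/crop0.png

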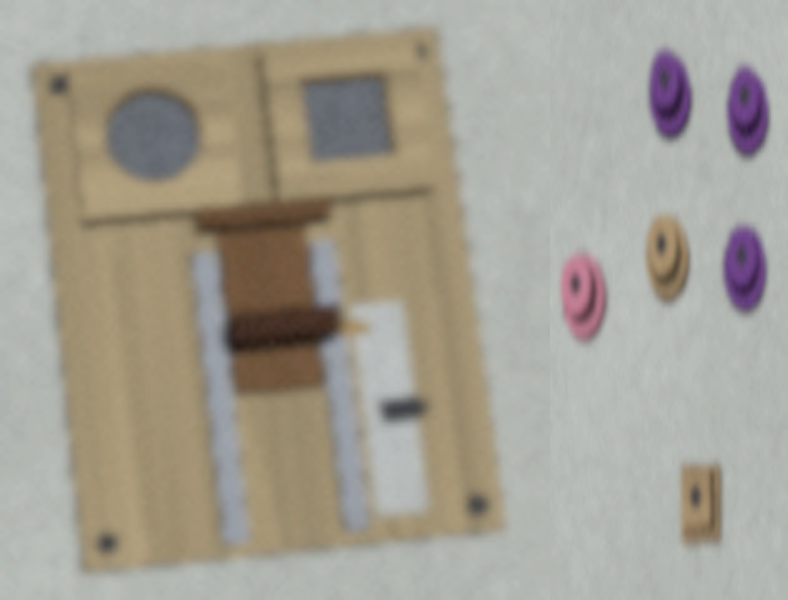

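The crops show the round pocket at crop (153,135), the square pocket at (348,116), the handle top at about (283,322), the pointer tip at (367,326) and the mark ridge at (403,409). I'll move above the feet and use the wrist camera for precise measurements.

Emit:
drive_tool(series=[[-0.95,-0.7,-0.1,0,0,0],[-0.95,-0.7,-0.1,0,0,0],[-0.95,-0.7,-0.1,0,0,0],[-0.95,-0.7,-0.1,0,0,0],[-0.95,-0.7,-0.1,0,0,0],[-0.95,-0.7,-0.1,0,0,0],[-0.95,-0.7,-0.1,0,0,0],[-0.95,-0.7,-0.1,0,0,0],[-0.95,-0.7,-0.1,0,0,0],[-0.95,-0.7,-0.1,0,0,0],[-0.95,-0.7,0,0,0,0],[-0.95,-0.7,0,0,0,0],[-0.95,-0.7,0,0,0,0],[-0.95,-0.7,0,0,0,0],[-0.95,-0.7,0,0,0,0],[-0.95,-0.7,0,0,0,0],[-0.95,-0.7,0,0,0,0],[-0.95,-0.7,0,0,0,0],[0,0,0,0,0,0],[0,0,0,0,0,0]], claw=0.75, force=30)

```text
time_s: 2.1
ee_pos: [0.4993, 0.2128, 0.2558]
eef_rot: [-0.411, -3.113, 0.0]
force: [-1.2, 0.6, 0.5]
gripper_width: 0.0641
gripper_force: 0.0
```

Run:
```python
from h import *
s=st(); im=shot('wrist','w1'); print(im['fx'],np.round(im['cam_to_world'],3))
cv2.imwrite('pics/w1.png',cv2.convertScaleAbs(im['pixels'],alpha=1.3))
```

```text
2.1 [0.4993 0.2128 0.2558] [-0.411 -3.113  0.   ] [-1.2  0.6  0.5] 0.0641 0.0
296.67322230122875 [[ 0.26  -0.915 -0.309  0.421]
 [ 0.966  0.246  0.082  0.234]
 [ 0.001 -0.319  0.948  0.397]
 [ 0.     0.     0.     1.   ]]
```

View pics/w1.png

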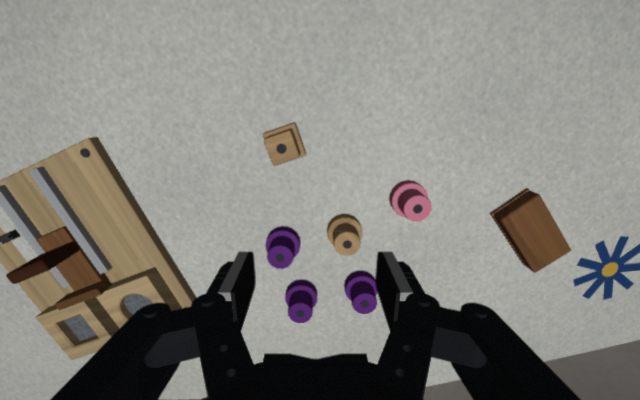

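The wrist view shows the square foot at about (283,145), the round foot at (346,240) with its hole at (347,244), and the jig at lower left.

```bash
cat >> h.py <<'E'
def topface(im,c0,zlo,zhi,r=.03,show=''):
    """fit of the points at height zlo..zhi around c0: min-area rect and enclosing circle"""
    c=cloud(im); m=(im['range_z']>0)&(c[...,2]>zlo)&(c[...,2]<zhi)&(np.hypot(c[...,0]-c0[0],c[...,1]-c0[1])<r)
    P=c[m]; q=(P[:,:2]*1000).astype(np.float32)
    rect=cv2.minAreaRect(q); cc=cv2.minEnclosingCircle(q)
    print(show,m.sum(),'z',np.median(P[:,2]).round(4),'mean',q.mean(0).round(1),'rect',np.round(rect[0],1),np.round(rect[1],1),round(rect[2],1),'circ',np.round(cc[0],1),round(cc[1],1))
    return P
def hole(im,uv,z,show='',w=9):
    g=cv2.cvtColor(im['pixels'],cv2.COLOR_BGR2GRAY).astype(float); u,v=uv
    g=g[v-w:v+w+1,u-w:u+w+1]; t=(g.min()*0.6+np.median(g)*0.4); k=np.clip(t-g,0,None); yy,xx=np.mgrid[-w:w+1,-w:w+1]
    p=(u+(k*xx).sum()/k.sum(),v+(k*yy).sum()/k.sum()); print(show,np.round(p,2),at_z(im,[p],z)[0].round(4))
E
python3 - <<'E'
from h import *
for f,hs in (('w1',((347,244),(281,148))),('top0',((236,199),(249,249)))):
    im=load(f); print(f)
    topface(im,(.594,.22),.04,.06,show='round'); topface(im,(.594,.22),.010,.06,show='round all')
    topface(im,(.457,.175),.04,.06,show='sq'); topface(im,(.457,.175),.010,.06,show='sq all',r=.035)
    hole(im,hs[0],.05,'rh',4 if f=='w1' else 2); hole(im,hs[1],.05,'sh',4 if f=='w1' else 2)
    c=cloud(im); m=(abs(c[...,2])<.02)&(im['range_z']>0)&(np.hypot(c[...,0]-.52,c[...,1]-.24)<.1); print('table',np.median(c[m][:,2]))
E
```

```text
w1
round 543 z 0.0489 mean [599.6 228.6] rect [601.4 228.3] [32.8 33.8] 77.7 circ [601.2 228.3] 17.8
round all 1000 z 0.0454 mean [594.6 227.9] rect [597.4 227.3] [43.1 41.2] 79.8 circ [600.  227.7] 24.3
sq 856 z 0.0488 mean [460.7 183.2] rect [461.4 182.7] [34.2 34.3] 3.6 circ [460.8 182.5] 22.8
sq all 1221 z 0.0483 mean [458.  185.7] rect [461.3 182.8] [43.8 44. ] 3.3 circ [459.1 182.9] 28.3
rh [346.93 244.01] [0.6016 0.2286 0.05  ]
sh [281.21 147.92] [0.4606 0.1828 0.05  ]
table -0.0009445110734935813
top0
round 133 z 0.0505 mean [599.6 227.4] rect [600.3 227.6] [33.9 34. ] 45.8 circ [600.6 228.1] 18.6
round all 234 z 0.0465 mean [596.7 224.3] rect [597.7 226.2] [42.  46.7] 18.7 circ [600.1 227.5] 24.8
sq 158 z 0.0499 mean [459.  180.9] rect [459.9 181.3] [33.7 33.7] 3.2 circ [459.4 181.6] 22.1
sq all 254 z 0.0476 mean [456.7 178.2] rect [459.  181.2] [43.4 43.3] 1.5 circ [458.7 181.7] 29.8
rh [234.22 198.32] [0.6015 0.2278 0.05  ]
sh [247.65 248.74] [0.4605 0.182  0.05  ]
table 0.0003776167587952184
```

Emit:
drive_tool(series=[[0.29,-0.39,0.6,0,0,0],[0.29,-0.39,0.6,0,0,0],[0.29,-0.39,0.6,0,0,0],[0.3,-0.4,0.6,0,0,0],[0,0,0.6,0,0,-0.77],[0,0,0.6,0,0,-0.77],[0,0,0.6,0,0,-0.77],[0,0,0.6,0,0,-0.77],[0,0,0,0,0,0],[0,0,0,0,0,0],[0,0,0,0,0,0]])

```text
time_s: 3.25
ee_pos: [0.4613, 0.1839, 0.1371]
eef_rot: [-0.096, 3.139, 0.001]
force: [-1.1, 0.1, 1.0]
gripper_width: 0.0641
gripper_force: 0.0
```

```bash
cat >> h.py <<'E'
def go(x,y,z,yaw=None):
    """units to target in tool axes (shift first, then turn); yaw = angle of tool y from world x, deg"""
    s=st(); M=R.from_rotvec(s['eef_rot']).as_matrix(); d=M.T@(np.array([x,y,z])-s['ee_pos'])/.025
    a=np.degrees(np.arctan2(M[1,1],M[0,1])); print('shift',d.round(2),'yaw now',a.round(2),'tilt',M[:,2].round(4),'' if yaw is None else ('turn z',round(-((yaw-a+90)%180-90)/6,2)))
E
python3 - <<'E'
from h import *
im=shot('wrist','w2'); topface(im,(.4608,.1825),.04,.06,show='sq'); go(.4608,.1825,.022,93.5)
cv2.imwrite('pics/w2.png',cv2.convertScaleAbs(im['pixels'],alpha=1.3))
E
```

```text
sq 1680 z 0.0488 mean [459.4 182.4] rect [460.8 182.4] [34.1 33.8] 2.8 circ [460.8 182.5] 22.9
3.3 [0.4615 0.1838 0.1372] [-9.600e-02  3.139e+00  1.000e-03] [ 1. -0.  0.] 0.0642 0.0
shift [ 0.04 -0.05  4.61] yaw now 93.51 tilt [ 1.5e-03  7.0e-04 -1.0e+00] ('turn z', np.float64(0.0))
```

Emit:
drive_tool(series=[[0.04,-0.05,0.8,0,0,0],[0,0,0.8,0,0,0],[0,0,0.8,0,0,0],[0,0,0.8,0,0,0],[0,0,0.8,0,0,0],[0,0,0.6,0,0,0],[0,0,0,0,0,0],[0,0,0,0,0,0]])

```text
time_s: 4.1
ee_pos: [0.4605, 0.1821, 0.0218]
eef_rot: [-0.096, 3.14, 0.0]
force: [0.1, -0.4, -0.1]
gripper_width: 0.0641
gripper_force: 0.0
```

Emit:
drive_tool(series=[[0,0,0,0,0,0],[0,0,0,0,0,0],[0,0,0,0,0,0],[0,0,0,0,0,0],[0,0,0,0,0,0],[0,0,0,0,0,0]], claw=0, force=30)

```text
time_s: 4.7
ee_pos: [0.4611, 0.1822, 0.0224]
eef_rot: [-0.097, 3.138, 0.001]
force: [-0.1, -0.2, 6.4]
gripper_width: 0.0336
gripper_force: 31.1
```

Emit:
drive_tool(series=[[0,0,-0.8,0,0,0],[0,0,-0.9,0,0,0],[0,0,-0.9,0,0,0],[-0.3,-0.4,-0.9,0,0,0],[-0.6,-0.8,-0.9,0,0,0],[-0.7,-1,-0.9,0,0,0],[-0.7,-1,-0.9,0,0,0],[-0.7,-1,-0.9,0,0,0],[-0.7,-1,-0.9,0,0,0],[-0.7,-1,0,0,0,0],[-0.7,-1,0,0,0,0],[-0.7,-1,0,0,0,0],[-0.7,-1,0,0,0,0],[-0.7,-1,0,0,0,0],[-0.7,-1,0,0,0,0],[-0.7,-1,0,0,0,0],[-0.7,-1,0,0,0,0],[0,-0.4,0,0,0,0],[0,0,0,0,0,0],[0,0,0,0,0,0]])

```text
time_s: 6.7
ee_pos: [0.7124, -0.1421, 0.221]
eef_rot: [0.098, -3.139, -0.002]
force: [0.8, -0.2, -1.2]
gripper_width: 0.0332
gripper_force: 30.2
```

Run:
```python
from h import *
im=shot('wrist','w3'); st()
cv2.imwrite('pics/w3.png',cv2.convertScaleAbs(im['pixels'],alpha=1.3))
```

```text
6.75 [ 0.7126 -0.1413  0.2212] [ 9.900e-02 -3.139e+00 -2.000e-03] [ 0.  -0.5 -0.3] 0.0335 30.236991047859192
```

View pics/w3.png

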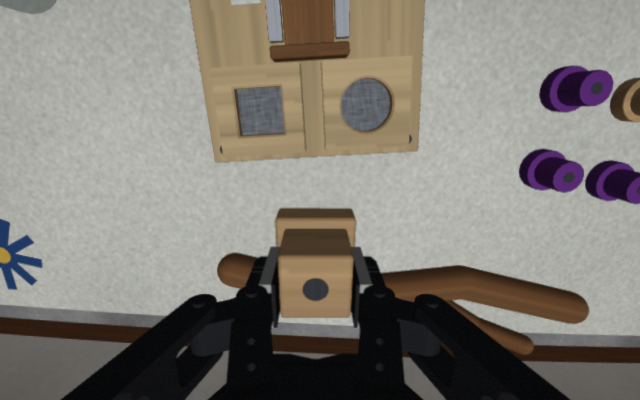

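The wrist view shows the square pocket at about (260,110) and the round one at (366,105). The foot is held upright. Next I measure the pockets.

```bash
cat >> h.py <<'E'
def pocket(im,uv,show='',zt=.042,r=.04,dz=0.003):
    c=cloud(im); u,v=uv; g=at_z(im,[uv],zt)[0]
    near=np.hypot(c[...,0]-g[0],c[...,1]-g[1])<r
    top=np.median(c[...,2][near&(c[...,2]>zt-.006)])
    m=(near&(c[...,2]<top-dz)&(im['range_z']>0)).astype(np.uint8)
    n,l,s,_=cv2.connectedComponentsWithStats(m); k=l[v,u]; vv,uu=np.nonzero(l==k)
    P=at_z(im,np.c_[uu,vv],top)[:,:2]*1000; rc=cv2.minAreaRect(P.astype(np.float32)); h=cv2.convexHull(P.astype(np.float32))
    mo=cv2.moments(h); cen=(mo['m10']/mo['m00'],mo['m01']/mo['m00'])
    print(show,'top',top.round(4),'floor',np.median(c[...,2][l==k]).round(4),'centroid',np.round(cen,1),'rect',np.round(rc[0],1),np.round(rc[1],1),round(rc[2],1),'circ',np.round(cv2.minEnclosingCircle(h)[0],1),round(cv2.minEnclosingCircle(h)[1],1))
    hsv=cv2.cvtColor(im['pixels'],cv2.COLOR_BGR2HSV); return cen
E
python3 - <<'E'
from h import *
for f,s,r in (('w3',(260,110),(366,105)),('top0',(388,188),(348,191))):
    im=load(f); print(f); 
    for dz in (.003,.006): pocket(im,s,'sq',dz=dz);pocket(im,r,'rd',dz=dz)
im=load('w3'); c=cloud(im); m=(c[...,2]>.03)&(c[...,2]<.045)&(c[...,0]>.5)&(c[...,0]<.7)&(c[...,1]<0)
# held foot: its top and bottom faces
M=R.from_rotvec([.099,-3.139,-.002]).as_matrix(); L=(c-np.array([.7126,-.1413,.2212]))@M
k=(im['range_z']>0)&(abs(L[...,0])<.03)&(abs(L[...,1])<.03)&(L[...,2]<.06)&(L[...,2]>-.04)
for a,b in ((-.04,-.022),(.0,.02)):
    q=L[k&(L[...,2]>a)&(L[...,2]<b)]; print(len(q), np.percentile(q,[1,50,99],axis=0).round(4))
E
```

```text
w3
sq top 0.0406 floor 0.0275 centroid [ 644.6 -203.9] rect [ 644.3 -204.1] [49.1 48.2] 6.9 circ [ 644.6 -203.4] 32.9
rd top 0.0407 floor 0.0276 centroid [631.5 -94. ] rect [631.7 -93.8] [52.7 52.1] 5.1 circ [631.1 -94.1] 27.3
sq top 0.0406 floor 0.0274 centroid [ 644.5 -203.5] rect [ 644.6 -203.5] [47.5 47.2] 6.7 circ [ 644.6 -203.4] 32.9
rd top 0.0407 floor 0.0275 centroid [631.6 -94.4] rect [631.7 -94.1] [52.5 51.9] 3.8 circ [631.5 -94.5] 26.8
top0
sq top 0.0424 floor 0.029 centroid [ 643.3 -202.4] rect [ 643.1 -201.6] [49.4 52.3] 9.4 circ [ 643.2 -201.3] 32.0
rd top 0.0422 floor 0.0294 centroid [630.9 -93.8] rect [630.9 -92.9] [57.1 54.8] 65.0 circ [635.3 -94.4] 32.9
sq top 0.0424 floor 0.0288 centroid [ 643.6 -204. ] rect [ 643.3 -203.9] [46.8 44.3] 6.3 circ [ 643.9 -204.1] 30.2
rd top 0.0422 floor 0.0292 centroid [630.1 -93.9] rect [631. -93.] [49.5 51.3] 1.4 circ [629.9 -93.7] 26.4
6520 [[-0.0153 -0.0276 -0.0391]
 [ 0.0053 -0.001  -0.0261]
 [ 0.0175  0.027  -0.0225]]
1930 [[ 0.0069 -0.022   0.0005]
 [ 0.0202 -0.0009  0.0065]
 [ 0.0226  0.0207  0.0197]]
```

Run:
```python
from h import *
go(.6446,-.2038,.09,96.8)
```

```text
6.75 [ 0.7126 -0.1413  0.2212] [ 9.900e-02 -3.139e+00 -2.000e-03] [ 0.  -0.5 -0.3] 0.0335 30.236991047859192
shift [ 2.87 -2.33  5.25] yaw now 93.63 tilt [-7.0e-04  1.5e-03 -1.0e+00] ('turn z', np.float64(-0.53))
```

Emit:
drive_tool(series=[[0.7,-0.58,0,0,0,0],[0.7,-0.58,0.2,0,0,0],[0.7,-0.58,0.55,0,0,0],[0.77,-0.59,0.9,0,0,0],[0,0,0.9,0,0,-0.53],[0,0,0.9,0,0,0],[0,0,0.9,0,0,0],[0,0,0.9,0,0,0],[0,0,0,0,0,0],[0,0,0,0,0,0],[0,0,0,0,0,0]])

```text
time_s: 7.85
ee_pos: [0.6464, -0.2053, 0.0919]
eef_rot: [-0.185, 3.133, -0.001]
force: [-0.4, -1.2, -1.1]
gripper_width: 0.0336
gripper_force: 30.2
```

Run:
```python
from h import *
go(.6446,-.2038,.05,96.8)
```

```text
7.85 [ 0.6464 -0.2053  0.0919] [-1.850e-01  3.133e+00 -1.000e-03] [-0.4 -1.2 -1.1] 0.0336 30.159178376197815
shift [0.07 0.07 1.68] yaw now 96.77 tilt [ 2.7e-03 -4.0e-04 -1.0e+00] ('turn z', np.float64(-0.0))
```

Emit:
drive_tool(series=[[0.07,0.07,0.4,0,0,0],[0,0,0.4,0,0,0],[0,0,0,0,0,0],[0,0,0,0,0,0]])

```text
time_s: 8.25
ee_pos: [0.6427, -0.2042, 0.0694]
eef_rot: [0.184, -3.135, -0.001]
force: [-0.3, -0.0, -0.7]
gripper_width: 0.0336
gripper_force: 30.2
```

Run:
```python
from h import *
go(.6446,-.2038,.05,96.8)
```

```text
8.25 [ 0.6427 -0.2042  0.0694] [ 1.840e-01 -3.135e+00 -1.000e-03] [-0.3 -0.  -0.7] 0.0336 30.199298858642578
shift [-0.08  0.    0.77] yaw now 96.72 tilt [-1.3e-03  4.0e-04 -1.0e+00] ('turn z', np.float64(-0.01))
```

Emit:
drive_tool(series=[[-0.04,0,0,0,0,0],[0,0,0,0,0,0]])

```text
time_s: 8.45
ee_pos: [0.6447, -0.2042, 0.0704]
eef_rot: [-0.184, 3.135, -0.0]
force: [-0.3, 0.2, -0.9]
gripper_width: 0.0335
gripper_force: 30.2
```

Emit:
drive_tool(series=[[0,0,0.2,0,0,0],[0,0,0.2,0,0,0],[0,0,0,0,0,0]])

```text
time_s: 8.75
ee_pos: [0.6433, -0.2039, 0.0588]
eef_rot: [0.184, -3.134, -0.001]
force: [-0.1, 0.1, -0.7]
gripper_width: 0.0336
gripper_force: 30.2
```

Emit:
drive_tool(series=[[0,0,0.2,0,0,0],[0,0,0.1,0,0,0],[0,0,0,0,0,0]])

```text
time_s: 9.05
ee_pos: [0.6437, -0.204, 0.0519]
eef_rot: [0.184, -3.135, -0.001]
force: [0.3, 0.1, -1.1]
gripper_width: 0.0332
gripper_force: 30.2
```

It's down in the pocket with no contact force. I'll release it and lift.

Emit:
drive_tool(series=[[0,0,0.06,0,0,0],[0,0,0,0,0,0]])

```text
time_s: 9.25
ee_pos: [0.6441, -0.2042, 0.0509]
eef_rot: [0.184, -3.136, -0.0]
force: [0.2, 0.2, -0.5]
gripper_width: 0.0336
gripper_force: 30.2
```

Emit:
drive_tool(series=[[0,0,0,0,0,0],[0,0,0,0,0,0],[0,0,0,0,0,0],[0,0,0,0,0,0],[0,0,-0.5,0,0,0],[0,0,-0.9,0,0,0],[0,0,-0.9,0,0,0],[0,0,-0.9,0,0,0],[0,0,-0.9,0,0,0],[-0.3,0.4,-0.9,0,0,0],[-0.8,0.8,-0.9,0,0,0],[-0.8,0.8,-0.3,0,0,0],[-0.8,0.8,0,0,0,0],[0,0,0,0,0,0],[0,0,0,0,0,0]], claw=0.75)

```text
time_s: 10.75
ee_pos: [0.7033, -0.1257, 0.2067]
eef_rot: [-0.187, 3.136, -0.0]
force: [-0.4, -0.2, 0.1]
gripper_width: 0.0639
gripper_force: 0.0
```

Run:
```python
from h import *
im=shot('wrist','w4'); st()
topface(im,(.6446,-.204),.065,.09,show='sq'); pocket(im,[int(x) for x in (366,105)],'rd')
cv2.imwrite('pics/w4.png',cv2.convertScaleAbs(im['pixels'],alpha=1.3))
```

```text
10.8 [ 0.7027 -0.1274  0.2064] [ 1.840e-01 -3.136e+00  1.000e-03] [-0.6 -1.2  0.4] 0.064 0.0
sq 1600 z 0.0766 mean [ 643.5 -202.8] rect [ 644.1 -203.9] [33.7 34.8] 6.6 circ [ 644.2 -203.8] 23.1
rd top 0.0407 floor 0.0276 centroid [631.  -93.6] rect [631.1 -93.5] [53.1 51.2] 7.7 circ [631.5 -94.5] 27.4
```

View pics/w4.png

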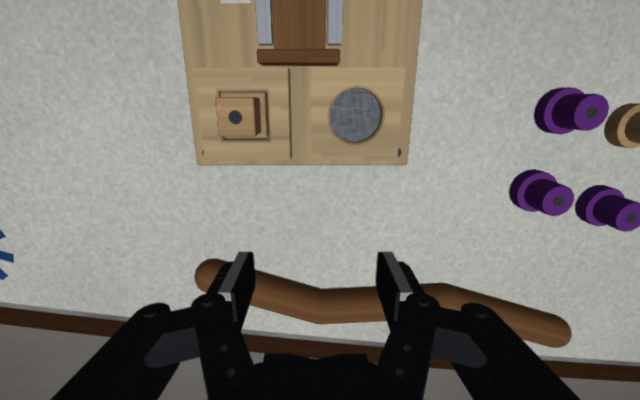

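The picture shows the square foot seated in its pocket, with its hole at about (235,117). Its top reads z 0.077, which is full depth. The round pocket at (355,114) is empty. Now I go for the round foot.

Run:
```python
from h import *
go(.601,.2278,.12,96.8)
```

```text
10.8 [ 0.7027 -0.1274  0.2064] [ 1.840e-01 -3.136e+00  1.000e-03] [-0.6 -1.2  0.4] 0.064 0.0
shift [ 2.38 14.59  3.44] yaw now 96.72 tilt [-3.e-04 -9.e-04 -1.e+00] ('turn z', np.float64(-0.01))
```

Emit:
drive_tool(series=[[0.15,0.6,0,0,0,0],[0.15,0.95,0,0,0,0],[0.15,0.95,0,0,0,0],[0.15,0.95,0,0,0,0],[0.15,0.95,0,0,0,0],[0.15,0.95,0,0,0,0],[0.15,0.95,0,0,0,0],[0.15,0.95,0,0,0,0],[0.15,0.95,0.4,0,0,0],[0.15,0.95,0.4,0,0,0],[0.15,0.95,0.4,0,0,0],[0.15,0.95,0.4,0,0,0],[0.15,0.95,0.4,0,0,0],[0.15,0.95,0.4,0,0,0],[0.15,0.95,0.4,0,0,0],[0.13,0.69,0.64,0,0,0],[0,0,0,0,0,0],[0,0,0,0,0,0],[0,0,0,0,0,0]], claw=0.65)

```text
time_s: 12.7
ee_pos: [0.6023, 0.2265, 0.121]
eef_rot: [-0.18, 3.135, -0.001]
force: [-0.5, 0.9, 0.9]
gripper_width: 0.0553
gripper_force: 0.0
```

Run:
```python
from h import *
im=shot('wrist','w5'); topface(im,(.601,.228),.04,.06,show='rd'); go(.601,.228,.022,96.8)
```

```text
rd 1638 z 0.0488 mean [600.5 228.5] rect [601.8 228.9] [35.2 34.8] 35.6 circ [601.9 228.8] 18.0
12.75 [0.6025 0.2265 0.1211] [-1.800e-01  3.135e+00 -1.000e-03] [ 0.4  0.3 -0.2] 0.0555 0.0
shift [0.06 0.07 3.96] yaw now 96.56 tilt [ 1.7e-03 -6.0e-04 -1.0e+00] ('turn z', np.float64(-0.04))
```

Emit:
drive_tool(series=[[0.04,0.08,0.8,0,0,0],[0,0,0.8,0,0,0],[0,0,0.8,0,0,0],[0,0,0.8,0,0,0],[0,0,0.75,0,0,0],[0,0,0,0,0,0],[0,0,0,0,0,0]])

```text
time_s: 13.45
ee_pos: [0.6007, 0.2294, 0.0218]
eef_rot: [-0.182, 3.136, -0.0]
force: [-0.2, -0.2, 0.2]
gripper_width: 0.0553
gripper_force: 0.0
```

Emit:
drive_tool(series=[[0,0,0,0,0,0],[0,0,0,0,0,0],[0,0,0,0,0,0],[0,0,0,0,0,0],[0,0,0,0,0,0],[0,0,0,0,0,0]], claw=0, force=30)

```text
time_s: 14.05
ee_pos: [0.6015, 0.2306, 0.0231]
eef_rot: [-0.183, 3.133, 0.001]
force: [0.1, -0.2, 6.0]
gripper_width: 0.0346
gripper_force: 30.5
```

Emit:
drive_tool(series=[[0,0,-0.7,0,0,0],[0,0,-0.9,0,0,0],[0,0,-0.9,0,0,0],[0,0,-0.9,0,0,0],[0,0,-0.9,0,0,0],[0,-0.5,0,0,0,0],[0,-1,0,0,0,0],[0,-1,0,0,0,0],[0,-1,0,0,0,0],[0,-1,0,0,0,0],[0,-1,0,0,0,0],[0,-1,0,0,0,0],[0,-1,0,0,0,0],[0,-1,0,0,0,0],[0,-1,0,0,0,0],[0,-1,0,0,0,0],[0,-1,0,0,0,0],[0,-1,0,0,0,0],[0,-0.5,0,0,0,0],[0,0,0,0,0,0]])

```text
time_s: 16.05
ee_pos: [0.6373, -0.0958, 0.1283]
eef_rot: [0.177, -3.135, 0.002]
force: [0.5, 0.9, -1.0]
gripper_width: 0.0351
gripper_force: 30.2
```

Run:
```python
from h import *
go(.6314,-.0936,.09,96.8)
```

```text
16.05 [ 0.6373 -0.0958  0.1283] [ 1.770e-01 -3.135e+00  2.000e-03] [ 0.5  0.9 -1. ] 0.0351 30.159067511558533
shift [0.22 0.12 1.53] yaw now 96.47 tilt [-0.0011 -0.0014 -1.    ] ('turn z', np.float64(-0.06))
```

Emit:
drive_tool(series=[[0.2,0.1,0.4,0,0,-0.06],[0,0,0.4,0,0,0],[0,0,0.4,0,0,0],[0,0,0,0,0,0],[0,0,0,0,0,0]])

```text
time_s: 16.55
ee_pos: [0.6325, -0.0897, 0.0981]
eef_rot: [0.195, -3.134, -0.001]
force: [0.5, 0.3, -0.9]
gripper_width: 0.035
gripper_force: 30.2
```

Run:
```python
from h import *
im=shot('wrist','w6'); s=st(); z=s['ee_pos'][2]
p=topface(im,s['ee_pos'][:2],z+.024,z+.032,r=.0195,show='foot top'); 
c=cloud(im); M=R.from_rotvec(s['eef_rot']).as_matrix(); L=(c-s['ee_pos'])@M
k=(im['range_z']>0)&(np.hypot(L[...,0],L[...,1])<.03)&(L[...,2]>.006)&(L[...,2]<.02); q=L[k]; print(k.sum(),np.percentile(q,[1,50,99],axis=0).round(4))
go(.6314,-.0936,.05,96.8)
```

```text
16.6 [ 0.6329 -0.0899  0.0986] [ 0.195 -3.135 -0.   ] [ 0.9 -0.4 -0.7] 0.0354 30.15833079814911
foot top 3869 z 0.1237 mean [631.7 -90. ] rect [632.7 -89.9] [35.6 35.1] 7.7 circ [632.9 -90. ] 19.4
1814 [[ 0.0044 -0.022   0.006 ]
 [ 0.0181  0.0002  0.0073]
 [ 0.0247  0.0229  0.0196]]
16.6 [ 0.6329 -0.0899  0.0986] [ 0.195 -3.135 -0.   ] [ 0.9 -0.4 -0.7] 0.0354 30.15833079814911
shift [ 0.08 -0.14  1.94] yaw now 97.12 tilt [-2.e-04  1.e-04 -1.e+00] ('turn z', np.float64(0.05))
```

Emit:
drive_tool(series=[[0.06,-0.14,0.4,0,0,0],[0,0,0.4,0,0,0],[0,0,0,0,0,0],[0,0,0,0,0,0],[0,0,0,0,0,0]])

```text
time_s: 17.1
ee_pos: [0.632, -0.0941, 0.0789]
eef_rot: [-0.194, 3.135, 0.0]
force: [-0.3, -0.5, -0.8]
gripper_width: 0.0352
gripper_force: 30.2
```

Run:
```python
from h import *
go(.6315,-.0936,.051)
```

```text
17.1 [ 0.632  -0.0941  0.0789] [-0.194  3.135  0.   ] [-0.3 -0.5 -0.8] 0.0352 30.15854001045227
shift [0.02 0.02 1.12] yaw now 97.08 tilt [ 3.e-04  1.e-04 -1.e+00]
```

Emit:
drive_tool(series=[[0.02,0.02,0.3,0,0,0],[0,0,0.3,0,0,0],[0,0,0.2,0,0,0],[0,0,0,0,0,0]])

```text
time_s: 17.5
ee_pos: [0.6302, -0.0935, 0.0574]
eef_rot: [0.194, -3.133, -0.001]
force: [0.1, -0.1, -1.8]
gripper_width: 0.0354
gripper_force: 30.2
```

Emit:
drive_tool(series=[[0,0,0.2,0,0,0],[0,0,0.1,0,0,0],[0,0,0,0,0,0],[0,0,0,0,0,0]])

```text
time_s: 17.9
ee_pos: [0.6312, -0.0937, 0.0513]
eef_rot: [-0.194, 3.135, -0.0]
force: [1.0, -1.0, -1.2]
gripper_width: 0.0349
gripper_force: 30.2
```

Emit:
drive_tool(series=[[0,0,0,0,0,0],[0,0,0,0,0,0],[0,0,0,0,0,0],[0,0,0,0,0,0],[0,0,-0.5,0,0,0],[0,0,-0.9,0,0,0],[0,0,-0.9,0,0,0],[0,0,-0.9,0,0,0],[0,0,-0.9,0,0,0],[0,-0.5,-0.9,0,0,0],[0,-0.9,-0.9,0,0,0],[0,-0.9,-0.3,0,0,0],[0,0,0,0,0,0],[0,0,0,0,0,0]], claw=0.75)

```text
time_s: 19.3
ee_pos: [0.6382, -0.1512, 0.2071]
eef_rot: [-0.192, 3.135, -0.0]
force: [0.5, 0.6, -1.1]
gripper_width: 0.0641
gripper_force: 0.0
```

Run:
```python
from h import *
im=shot('wrist','w7'); st()
topface(im,(.6446,-.204),.065,.09,show='sq');topface(im,(.6315,-.0936),.065,.09,show='rd')
topface(im,(.523,-.16),.075,.1,r=.05,show='handle top')
topface(load('top0'),(.523,-.16),.075,.1,r=.05,show='handle top (top0)')
cv2.imwrite('pics/w7.png',cv2.resize(cv2.convertScaleAbs(im['pixels'],alpha=1.3),(800,500)))
```

```text
19.35 [ 0.638  -0.1498  0.2064] [ 1.940e-01 -3.135e+00 -1.000e-03] [ 0.  -0.2 -1. ] 0.0641 0.0
sq 1316 z 0.0767 mean [ 642.5 -203.1] rect [ 643.8 -203.6] [33.8 34.4] 7.2 circ [ 643.9 -203.6] 22.9
rd 1092 z 0.0769 mean [630.3 -94.9] rect [631.9 -93.9] [34.4 35.1] 72.0 circ [631.8 -94.1] 18.1
handle top 1615 z 0.0875 mean [ 519.6 -163.3] rect [ 519.2 -162.9] [16.  59.2] 5.9 circ [ 518.9 -163. ] 29.9
handle top (top0) 142 z 0.0885 mean [ 517.3 -163.4] rect [ 518. -164.] [16.4 60. ] 6.2 circ [ 517.7 -164.1] 30.2
```

View pics/w7.png

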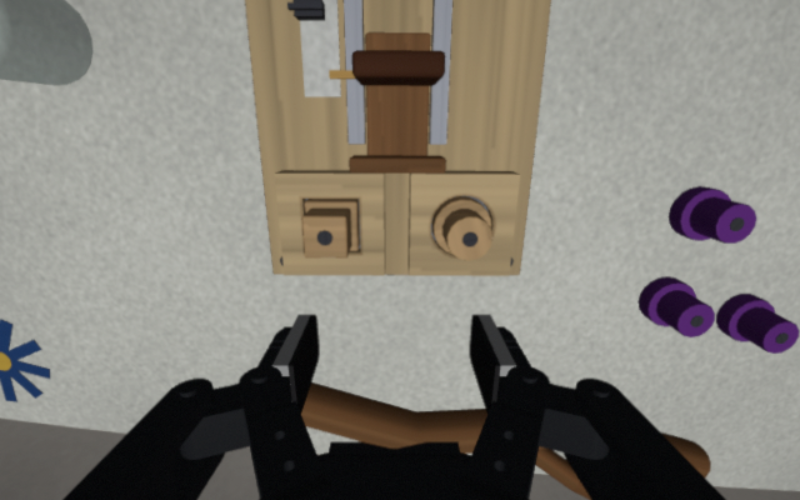

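The picture shows both feet seated, with tops at z 0.077. The handle top is at about (398,68), the pointer tip at (331,74) and the mark at (308,10) in this enlarged picture.

Run:
```python
from h import *
print(np.round(robot.read_state()['q'],3)); go(.519,-.163,.16)
```

```text
[ 0.306  0.504 -0.161  1.567  0.087  1.078  1.818]
19.35 [ 0.638  -0.1498  0.2064] [ 1.940e-01 -3.135e+00 -1.000e-03] [ 0.  -0.2 -1. ] 0.0641 0.0
shift [4.79 0.06 1.86] yaw now 97.1 tilt [-3.e-04  9.e-04 -1.e+00]
```

Both feet are done. Joint 7 has little room for a turn that keeps the camera on the mark's side. So I'll grip the handle across its 60 mm width, which needs no turn and keeps the pointer and mark in the wrist view.

Emit:
drive_tool(series=[[0.5,0,0,0,0,0],[0.8,0,0,0,0,0],[0.8,0,0,0,0,0],[0.8,0,0.3,0,0,0],[0.8,0,0.5,0,0,0],[0.8,0.06,0.5,0,0,0],[0.29,0,0.5,0,0,0],[0,0,0,0,0,0],[0,0,0,0,0,0],[0,0,0,0,0,0]], claw=1)

```text
time_s: 20.35
ee_pos: [0.5205, -0.1632, 0.162]
eef_rot: [-0.196, 3.134, 0.0]
force: [-0.3, -0.2, -0.2]
gripper_width: 0.0852
gripper_force: 0.0
```

Run:
```python
from h import *
im=shot('wrist','w8'); go(.519,-.163,.045,96.8)
topface(im,(.519,-.163),.075,.1,r=.05,show='handle top')
cv2.imwrite('pics/w8.png',cv2.resize(cv2.convertScaleAbs(im['pixels'],alpha=1.3),(800,500)))
```

```text
20.4 [ 0.5206 -0.1635  0.162 ] [-0.196  3.134 -0.   ] [-0.4 -0.5  0.4] 0.0853 0.0
shift [0.07 0.03 4.68] yaw now 97.15 tilt [ 1.6e-03 -1.0e-04 -1.0e+00] ('turn z', np.float64(0.06))
handle top 1730 z 0.0875 mean [ 517. -163.] rect [ 519.  -162.8] [16.8 59.9] 6.7 circ [ 518.9 -162.9] 30.2
```

View pics/w8.png

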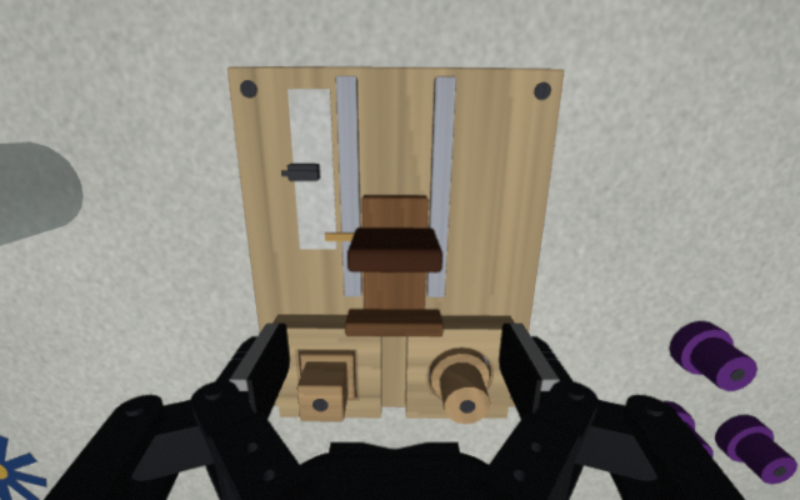

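The view shows the pointer tip at about (326,237) and the mark at (302,172), both in 1.25x coordinates. I'll enlarge this area while lowering onto the handle.

Run:
```python
from h import *
im=load('w8'); p=cv2.convertScaleAbs(im['pixels'],alpha=1.6)
cv2.imwrite('pics/c8.png',cv2.resize(p[122:206,215:300],None,fx=7,fy=7,interpolation=cv2.INTER_CUBIC))
```

```text
(no output)
```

View pics/c8.png

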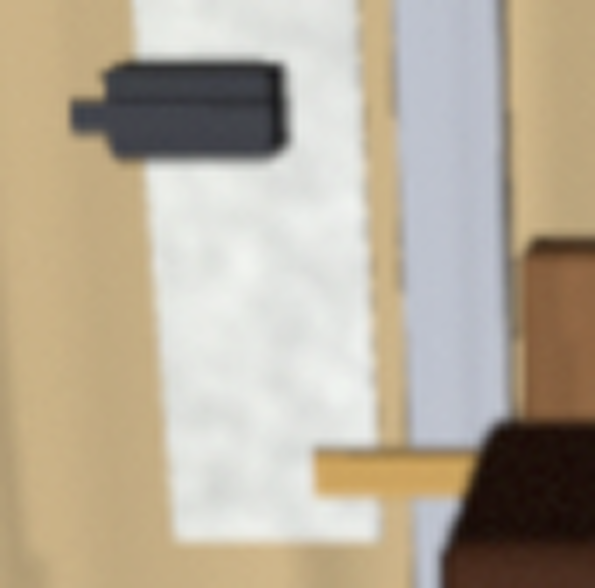

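Emit:
drive_tool(series=[[0.06,0.03,0.6,0,0,0.05],[0,0,0.6,0,0,0],[0,0,0.6,0,0,0],[0,0,0.6,0,0,0],[0,0,0.6,0,0,0],[0,0,0.6,0,0,0],[0,0,0.6,0,0,0],[0,0,0.4,0,0,0],[0,0,0,0,0,0],[0,0,0,0,0,0]])

```text
time_s: 21.4
ee_pos: [0.5179, -0.1634, 0.0464]
eef_rot: [-0.186, 3.136, 0.0]
force: [0.6, -0.1, -0.2]
gripper_width: 0.0852
gripper_force: 0.0
```

Run:
```python
from h import *
im=load('w8'); c=cloud(im)
J=R.from_euler('z',6.8,degrees=True).as_matrix()
O=np.array([.519,-.163,0])
f=lambda p:((np.atleast_2d(p)-O)@J*1000).round(1)
px=lambda u,v:(215+(u+.5)/7-.5,122+(v+.5)/7-.5)
print('pointer tip',f(at_z(im,[px(316,474)],.036-.0013)),f(c[round(px(340,474)[1]),round(px(340,474)[0])]))
for y in range(55,165,8): print(y,*[f(c[round(px(x,y)[1]),round(px(x,y)[0])])[0] for x in (82,130,200,260)])
for n,u,v,z in (('ridge stub',88,115,.033),('bodytop',180,100,.033),('bodybot',180,157,.033),('line',190,98,.033)): print(n,f(at_z(im,[px(u,v)],z)))
```

```text
pointer tip [[ -0.3 -52.7  34.7]] [[ -0.7 -49.5  35.2]]
55 [-54.2 -84.8  17.5] [-54.2 -78.3  16.8] [-54.3 -68.7  17.5] [-54.2 -60.5  16.1]
63 [-52.5 -84.8  18.1] [-53.2 -76.2  25.3] [-53.2 -67.1  24.8] [-53.  -59.1  23.2]
71 [-51.4 -85.1  17.1] [-52.5 -75.7  27.5] [-52.6 -66.3  28.2] [-52.6 -58.1  28.4]
79 [-50.3 -85.6  15.7] [-51.8 -75.2  29.4] [-51.7 -66.3  28.5] [-51.8 -58.1  28.7]
87 [-49.5 -85.4  16.7] [-50.8 -75.5  28.8] [-50.8 -66.4  28.6] [-50.9 -58.   29.2]
95 [-48.6 -85.4  17. ] [-50.  -75.5  28.9] [-49.9 -66.5  28.6] [-50.  -58.1  29.2]
103 [-49.2 -81.6  30.2] [-49.1 -75.3  29.7] [-48.9 -66.7  27.6] [-49.1 -58.2  28.9]
111 [-48.7 -80.5  34.1] [-48.8 -74.2  34.1] [-48.6 -65.6  32.5] [-48.6 -57.6  32.2]
119 [-47.  -80.6  34.6] [-46.9 -74.6  33.4] [-47.  -65.5  33.8] [-47.  -57.4  33.5]
127 [-46.1 -80.7  34.2] [-46.  -74.7  33.2] [-46.  -65.7  33. ] [-46.  -57.6  33. ]
135 [-80.2  -1.3 303.2] [-45.3 -74.3  34.8] [-45.4 -65.3  35. ] [-45.2 -57.6  33.3]
143 [-42.  -86.   16.9] [-43.7 -75.8  29.5] [-43.5 -67.   28. ] [-43.7 -58.5  29. ]
151 [-41.1 -86.1  16.9] [-42.7 -76.2  28.5] [-42.7 -67.   28.5] [-42.8 -58.5  29.2]
159 [-40.  -86.4  16. ] [-42.  -75.8  30.1] [-42.  -66.6  30.1] [-41.8 -58.7  28.5]
ridge stub [[-47.7 -79.9  33. ]]
bodytop [[-49.7 -67.9  33. ]]
bodybot [[-42.4 -68.4  33. ]]
line [[-49.9 -66.6  33. ]]
```

Emit:
drive_tool(series=[[0,0,0,0,0,0],[0,0,0,0,0,0],[0,0,0,0,0,0],[0,0,0,0,0,0],[0,0,0,0,0,0]], claw=0, force=80)

```text
time_s: 21.9
ee_pos: [0.5183, -0.1633, 0.0474]
eef_rot: [-0.185, 3.135, -0.0]
force: [-0.6, 1.2, 6.3]
gripper_width: 0.0596
gripper_force: 85.6
```

The crop shows the pointer centre at row 474 and the mark's ridge at rows 98–132. The travel needed comes to about 47 mm. The handle is gripped at 59.6 mm wide, so I pull slowly.

Emit:
drive_tool(series=[[0.1,0,0,0,0,0],[0.15,0,0,0,0,0],[0.15,0,0,0,0,0],[0.15,0,0,0,0,0],[0.15,0,0,0,0,0],[0.15,0,0,0,0,0],[0.15,0,0,0,0,0],[0.15,0,0,0,0,0],[0.15,0,0,0,0,0],[0.15,0,0,0,0,0],[0.15,0,0,0,0,0],[0.12,0,0,0,0,0],[0.1,0,0,0,0,0],[0.06,0,0,0,0,0],[0,0,0,0,0,0],[0,0,0,0,0,0],[0,0,0,0,0,0]])

```text
time_s: 23.6
ee_pos: [0.4747, -0.1685, 0.0474]
eef_rot: [-0.186, 3.129, -0.001]
force: [8.2, 2.1, -1.9]
gripper_width: 0.0589
gripper_force: 86.0
```

Run:
```python
from h import *
im=shot('wrist','w9'); s=st(); print('travel',((s['ee_pos']-[.5181,-.1633,.047])@R.from_euler('z',6.8,degrees=True).as_matrix()*1000).round(1))
p=cv2.convertScaleAbs(im['pixels'],alpha=1.6)
cv2.imwrite('pics/w9.png',cv2.resize(p[80:280,190:450],(780,600),interpolation=cv2.INTER_CUBIC))
```

```text
23.65 [ 0.4747 -0.1685  0.0474] [-1.860e-01  3.129e+00 -1.000e-03] [ 7.8  2.  -1.2] 0.059 86.04030132293701
travel [-43.7  -0.    0.4]
```

View pics/w9.png

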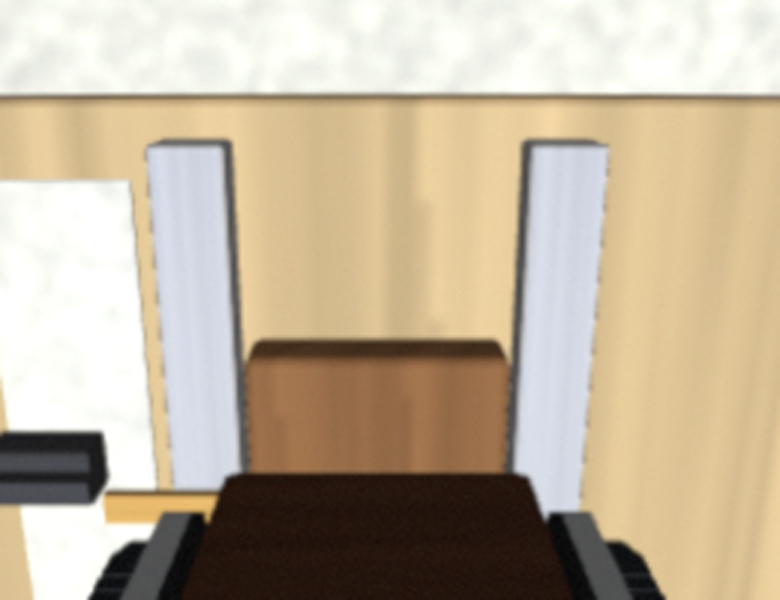

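The pointer (crop rows 494–522) is still short of the ridge (rows 450–472). I'll quantify it.

Run:
```python
from h import *
im=load('w9'); c=cloud(im)
J=R.from_euler('z',6.8,degrees=True).as_matrix(); O=np.array([.519,-.163,0])
f=lambda p:((np.atleast_2d(p)-O)@J*1000).round(1)
px=lambda u,v:(190+(u+.5)/3-.5,80+(v+.5)/3-.5)
print('pointer',f(at_z(im,[px(130,494),px(130,522)],.0347))); print('ridge',f(at_z(im,[px(60,450),px(60,472)],.0337)))
for x in (60,85,130): print(x,[f(c[round(px(x,y)[1]),round(px(x,y)[0])])[0] for y in range(432,530,6)])
topface(im,(.472,-.168),.078,.1,r=.04,show='handle')
```

```text
pointer [[-47.5 -47.8  34.7]
 [-41.4 -48.4  34.7]]
ridge [[-56.3 -60.7  33.7]
 [-51.6 -61.3  33.7]]
60 [array([-53.8, -65.4,  20. ]), array([-53.5, -64.7,  22.2]), array([-53.7, -63.5,  25.7]), array([-53.7, -62.6,  28.5]), array([-52.5, -62.6,  28.7]), array([-51.2, -62.8,  28.7]), array([-50.2, -62.7,  29.3]), array([-49.4, -62.4,  30.4]), array([-50.1, -61. ,  34.4]), array([-48.6, -61.3,  34. ]), array([-47. , -61.7,  33.4]), array([-45.3, -62.2,  32.7]), array([-36.4, -68. ,  18.5]), array([-33.7, -69. ,  16.2]), array([-33.2, -68.6,  17.9]), array([-31.4, -68.9,  17.4]), array([-29.6, -69.4,  16.8])]
85 [array([-53.4, -60.8,  18.9]), array([-53.5, -59.8,  22.2]), array([-53.3, -59. ,  24.7]), array([-53.4, -58. ,  27.9]), array([-52.3, -58. ,  28.4]), array([-50.6, -58.4,  27.5]), array([-49.9, -58.2,  28.7]), array([-49.7, -57.4,  31. ]), array([-49.6, -56.7,  33.4]), array([-48.6, -56.7,  33.9]), array([-47. , -57. ,  33.4]), array([-46. , -57. ,  33.9]), array([-35.9, -63.1,  17.6]), array([-34.9, -63. ,  18.3]), array([-33.1, -63.3,  17.8]), array([-31.4, -63.7,  17.3]), array([-30.5, -63.5,  18.4])]
130 [array([-52.7, -51.9,  17.2]), array([-51.5, -51.9,  17.7]), array([-49.7, -52.3,  16.8]), array([-48.8, -52.1,  17.9]), array([-47.6, -52.2,  18.1]), array([-45.7, -52.6,  17.2]), array([-44.6, -52.5,  17.8]), array([-43.5, -52.5,  18.4]), array([-41.8, -52.8,  17.8]), array([-40.8, -52.7,  18.6]), array([-47.4, -48. ,  34.1]), array([-47. , -47.6,  35.8]), array([-45.1, -48.1,  34.6]), array([-43.8, -48.2,  34.8]), array([-42.5, -48.3,  34.7]), array([-32.2, -53.4,  18.7]), array([-30.4, -53.8,  18.1])]
handle 7912 z 0.0874 mean [ 470.6 -168.6] rect [ 473.7 -167.8] [25.5 79.5] 6.9 circ [ 468.2 -168.5] 39.8
```

By depth, the ridge centre is at -47.3 mm and the pointer at -44.4 mm, so 3 mm more is needed.

Emit:
drive_tool(series=[[0.07,0,0,0,0,0],[0.06,0,0,0,0,0],[0,0,0,0,0,0],[0,0,0,0,0,0],[0,0,0,0,0,0],[0,0,0,0,0,0],[0,0,0,0,0,0]])

```text
time_s: 24.35
ee_pos: [0.4716, -0.1689, 0.0474]
eef_rot: [-0.186, 3.129, -0.001]
force: [8.8, 2.5, -2.5]
gripper_width: 0.0589
gripper_force: 86.5
```

Run:
```python
from h import *
im=shot('wrist','w10'); s=st(); J=R.from_euler('z',6.8,degrees=True).as_matrix(); print('travel',((s['ee_pos']-[.5181,-.1633,.047])@J*1000).round(1))
c=(cloud(im)-[.519,-.163,0])@J*1000; z=c[...,2]; ok=im['range_z']>0
p=ok&(z>32)&(z<37.5)&(c[...,1]>-51)&(c[...,1]<-44)&(c[...,0]<-35)&(c[...,0]>-60)
r=ok&(z>32.5)&(z<37)&(c[...,1]>-68)&(c[...,1]<-57)&(c[...,0]<-35)&(c[...,0]>-60)
for m in (p,r): print(m.sum(),np.percentile(c[m][:,0],[3,50,97]).round(1))
for q in ((.6446,-.204),(.6315,-.0936)): topface(load('w8'),q,.065,.09,show='foot')
```

```text
24.4 [ 0.4716 -0.1689  0.0474] [-1.860e-01  3.129e+00 -1.000e-03] [ 8.3  2.  -1.1] 0.0594 86.52581691741943
travel [-46.8  -0.1   0.4]
134 [-50.6 -48.5 -44.7]
136 [-49.9 -47.8 -45.5]
foot 1361 z 0.0766 mean [ 639.9 -203.6] rect [ 643.7 -204. ] [35.8 34.4] 6.5 circ [ 643.4 -203.8] 23.0
foot 1169 z 0.0767 mean [627.7 -95.5] rect [630.9 -94.5] [36.1 35. ] 8.0 circ [631.1 -94. ] 18.5
```

The pointer and ridge are level to within about 0.5 mm. The jaw is still, and the grip reads 86 N against a spring pull of about 8.5 N. I'm handing it in.

```bash
python3 -c "
from h import *
print(order.sign_off())"
```

```text
the job is handed in; nothing more can be done
None
```

The job is handed in, but no verdict came back: both feet are fully down in their own nests and released, and the gripper is still holding the jaw handle with the pointer within about 0.5 mm of the mark, at about 24 s of the 61 s allowed.

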